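# Set a fraction collector to the open tube and open its feed

## Task

On the fraction collector, push the swing arm round with a fingertip until its nozzle is centred over the mouth of the one tube that has no cap. Only then push the feed valve's lever round a quarter turn to its stop, so that it lies in line with its pipe. Grasp and lift nothing; leave all tubes standing in the rack and the other things on the bench where they are.

Things in the scene. Friction and masses are not known exactly. Their poses are not given: they have to be found in the camera images.
- pivot (a point): On the upright axis of the collector's swing arm, at the arm's mid-height (190 mm above the bench). Its x axis runs along the collector's centre line, away from the rack, which lies on its -x side. The column is 28 mm thick, the hub 48 mm across with its top 213 mm above the bench.
- swing_arm (a joint): Arm angle, rad: 0 points along the pivot's -x; grows counter-clockwise from above; stops at -1 and 1. Light friction (2 N at 130 mm from the axis); stays where left. A straight level bar 16 mm wide, 20 mm high (180 to 200 mm above the bench), reaching 208 mm from the axis, bare from 30 to 185 mm. It starts near the rack's middle, over a small drain hole.
- nozzle (a point): Outlet of the steel nozzle that hangs under the arm's outer end, 200 mm from the pivot axis, 148 mm above the bench.
- open_tube_mouth (a point): Centre of the mouth of the one tube without a cap: round, 28 mm across, 105 mm tall, open at the top (24 mm wide inside), the mouth 127 mm above the bench. It stands loose in one of the white rack's four sockets, all 200 mm from the pivot axis, at arm angles -0.72, -0.36, 0.36 and 0.72 rad; which one varies.
- capped_tube1_top (a point): Top centre of a closed tube of the same kind, 28 mm across, with a 33 mm wide screw cap; its top is 134 mm above the bench. It stands loose in another socket of the rack; leave it there.
- capped_tube2_top (a point): Top centre of a closed tube of the same kind, 28 mm across, with a 33 mm wide screw cap; its top is 134 mm above the bench. It stands loose in another socket of the rack; leave it there.
- capped_tube3_top (a point): Top centre of a closed tube of the same kind, 28 mm across, with a 33 mm wide screw cap; its top is 134 mm above the bench. It stands loose in another socket of the rack; leave it there.
- valve_axis (a point): On the upright axis of the feed valve's lever, at the lever's mid-height (145 mm above the bench). The valve is a brass block on a slim post on the collector's base, at x = -80, y = 215 mm in the pivot's frame; a steel pipe 12 mm thick runs level through it along the pivot's x axis, its top 116 mm above the bench.
- feed_valve (a joint): Lever angle, rad: 0 is shut, across the pipe, pointing outward (pivot's +y); 1.571 is fully open at the stop, in line with the pipe and pointing along the pivot's -x. Grows counter-clockwise from above. Starts at 0 to 0.2. Friction 2 to 3 N at 60 mm from the axis; stays where left.
- lever_tip (a point): Outer end of the valve lever, on its centre line at mid-height: a straight level steel bar 14 mm wide, 18 mm high (136 to 154 mm above the bench), reaching 95 mm from the valve axis.
- beaker: Glass beaker, 68 mm across, 85 mm tall, on the bench behind the collector; origin at the centre of its underside. Leave alone.
- amber_bottle: Amber jar, 56 mm across, 110 mm tall, behind the collector; origin at the centre of its underside. Leave alone.
- tape_roll: Roll of tape lying flat, 90 mm across, 24 mm high, beside the collector; origin at the centre of its underside. Leave alone.
- marker: Marker pen with a white body and black cap lying flat, 135 mm long along its x axis, 18 mm thick; origin under its middle. Leave alone.
- white_bottle: White plastic bottle, 64 mm across, 130 mm tall, beside the collector; origin at the centre of its underside. Leave alone.
Mind the look-alikes: they are no part of the job. What is shaped like the part that bears capped_tube1_top but yellow is not meant. Leave any green look-alike of the part that bears capped_tube3_top alone.

How it is judged:
By the outcome, as a careful person would: the job done as asked, in the order asked, and still so for the second after the job is handed in, with the robot touching nothing.
It also fails if it takes over 50 s, if anything falls off the work surface, if the arm or the gripper's body presses on something with over 40 N, if the wrist force passes 120 N, or if a joint passes its speed limit or range.

## Robot

A 6-joint arm with a two-finger parallel gripper is mounted at the origin on the work surface. World frame = base frame: x ahead of the robot, y to its left, z up, the work surface at z = 0. Lengths are in mm, angles in rad, forces in N, time in s.
With the tool pointing down it reaches from about 400 to 925 mm from the base axis. Payload 12.5 kg.
Tool frame: the origin (TCP) lies on the mounting face of the last link; the fingertips stand 190 mm ahead of it and the grasp point (between the pads) lies 171 mm ahead of it (env.grasp_offset is the distance from the TCP to the grasp point, in mm); z points along the fingers, y is the direction in which the jaws open and shut (so a half turn about z gives the same grasp; the last joint's range is limited). The gripper opens to 95 mm and grips with 3 to 60 N. Pads are 20 mm wide; open, the fingers measure 119 mm over their backs; the gripper's body (75 mm by 180 mm) begins 59 mm behind the grasp point.
Start: joints at [-0.106, 0.491, 1.559, -0, 1.092, -0.106], TCP at [625, 0.023, 404.761] pointing down, gripper open.
Joint ranges: [-3.1, 3.1], [-0.84, 2.19], [0.05, 2.79], [-1.13, 4.28], [0.06, 2.93], [-2.69, 2.69]. Speed limits (rad/s): [2.22, 2.22, 2.79, 3.14, 3.14, 3.14].

## Interface

Orientations are given as [roll, pitch, yaw] about the fixed x, y, z axes, in that order (R = Rz(yaw) Ry(pitch) Rx(roll)).
In Python, from cell import env, viewer gives the robot as it stands.
- The arm moves only by the tool play_rows, never from a script. Its argument "increments" is a list of rows, each an object of numbers: "dx", "dy", "dz": the shift along the tool's x, y, z in mm; "rx", "ry", "rz": the turn, a rotation vector about the tool's x, y, z in units of 6 degrees (1.0 is 6 degrees). A call has 1 to 8 rows; each row is the pose to reach, as a shift and turn from the pose measured when the call began, along the tool's axes at that moment; what a row does not reach only later rows make up. A row lasts 1/12 s, in which the tool goes at most 41.7 mm and 7.16 degrees, less where a joint would pass 70% of its speed; a pose out of reach is approached as far as the arm can. A call with a gripper value outside its range is refused whole. "fingers" is the opening, from 0 (shut) to 1 (fully open), set as the call begins (left out, the last holds). The fingers move at their own pace and stop on an object; the grip force is fixed at half the most. Time passes only in rows, so rows that repeat a pose let the fingers close. It gives the time, the measured TCP pose, the force and the opening at its end, in the units of the state.
- env.state(): the state, without advancing time (a new reading comes with each control period).
- viewer.read_camera(name): name is "scene" or "side" or "wrist"; returns a dict with "image" (480x640x3 uint8, red, green, blue), "fx", "fy", "cx", "cy" (pixels), "rvec" (rotation vector, rad) and "tvec" (3), from world to camera coordinates, as OpenCV has them. Camera axes: x right, y down, z forward; pixel columns grow to the right and rows downward; lengths in mm; the calibration is good to about 2 mm. A picture is of the moment at which its call begins. There is no depth.
- env.job_done(): hands the job in, once; it reports no verdict.
The state is a dict: "t": time; "joints": joint angles; "qvel": joint speeds; "tau": joint torques, N m; "eef_pos": TCP position; "tcp_rot": TCP orientation; "ft_force": force on the tool from outside, world axes, zero at the start; "moment": the same for the moment, N m; "opening": opening from 0.0 (shut) to 1.0 (fully open).
Only numpy, scipy, OpenCV 4.12 (cv2) and the standard library are available. Lean on these libraries where they do the work, as an engineer would, in place of code of your own. Each camera call takes 0.05 s, during which the arm holds its last target.

## Working session

There is one attempt and no reset: what is moved stays moved. The work goes in short steps, Python scripts to look and compute and a tool call to move; the robot and the scene stay as the last step left them, time stands still between calls to the robot, and variables do not carry over. Pictures are saved under pics/ and viewed, and the job is handed in when it is done.

Besides the shell and the picture viewer there is one more tool, called after "Emit:" in YAML: its name, and indented under it one key for each argument. play_rows: Moves the arm, as the interface text tells. Its arguments: {"type":"object","properties":{"increments":{"type":"array","items":{"type":"object","properties":{"dx":{"type":"number"},"dy":{"type":"number"},"dz":{"type":"number"},"rx":{"type":"number"},"ry":{"type":"number"},"rz":{"type":"number"}}}},"fingers":{"type":"number"}},"required":["increments"]}

```bash
mkdir -p pics; ls; cat > h.py <<'E'
import numpy as np, cv2
from cell import env, viewer
def cam(name,fn=None):
    c=viewer.read_camera(name)
    if fn: cv2.imwrite('pics/'+fn,c['image'][:,:,::-1])
    return c
def ray(c,u,v):
    R=cv2.Rodrigues(np.array(c['rvec'],float))[0];t=np.array(c['tvec'],float)
    d=R.T@np.array([(u-c['cx'])/c['fx'],(v-c['cy'])/c['fy'],1]); return -R.T@t,d/np.linalg.norm(d)
def onz(c,u,v,z):
    o,d=ray(c,u,v); return o+d*(z-o[2])/d[2]
def proj(c,P):
    return cv2.projectPoints(np.array(P,float).reshape(-1,3),np.array(c['rvec'],float),np.array(c['tvec'],float),np.array([[c['fx'],0,c['cx']],[0,c['fy'],c['cy']],[0,0,1.]]),None)[0].reshape(-1,2)
E
python3 - <<'E'
from h import *
for n in ['scene','side','wrist']:
    c=cam(n,n+'0.png'); o,_=ray(c,0,0); print(n,o.round(),c['fx'])
print(env.state())
E
```

```text
pics
scene [1173.  846.  964.] 589.318529678736
side [ 226. -594.  634.] 469.79881988318994
wrist [624.  73. 384.] 345.627831426063
{'t': 0.15, 'joints': array([-1.05570995e-01,  4.91419259e-01,  1.55932298e+00,  7.00755316e-06,
        1.09171551e+00, -1.05596366e-01]), 'qvel': array([ 0.00040626, -0.00308078, -0.0017884 , -0.00155797,  0.00101269,
       -0.00094349]), 'tau': array([ 3.16444048e-04, -6.12899423e+01, -2.58276522e+01,  6.91918633e-02,
        4.73701756e-02, -5.07232733e-05]), 'eef_pos': array([6.24975793e+02, 4.39272433e-02, 4.04292404e+02]), 'tcp_rot': array([-3.14073303e+00, -9.73621979e-05,  1.57081842e+00]), 'ft_force': array([ 0.60654916,  0.28976031, -0.21789713]), 'moment': array([-0.00515771,  0.02254014,  0.04933645]), 'opening': 1.00253718039372}
```

View pics/scene0.png

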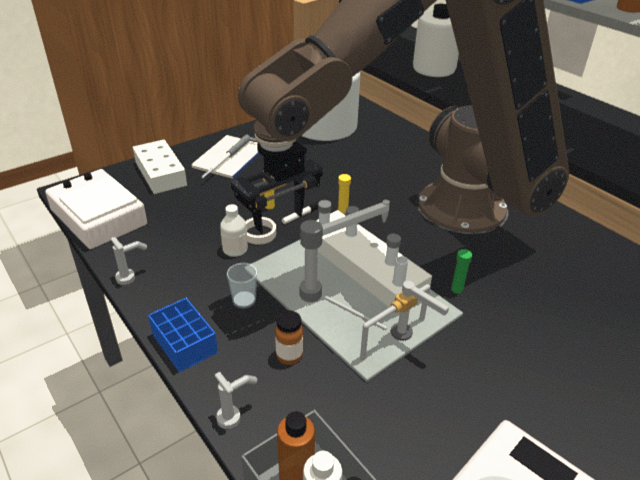

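View pics/side0.png

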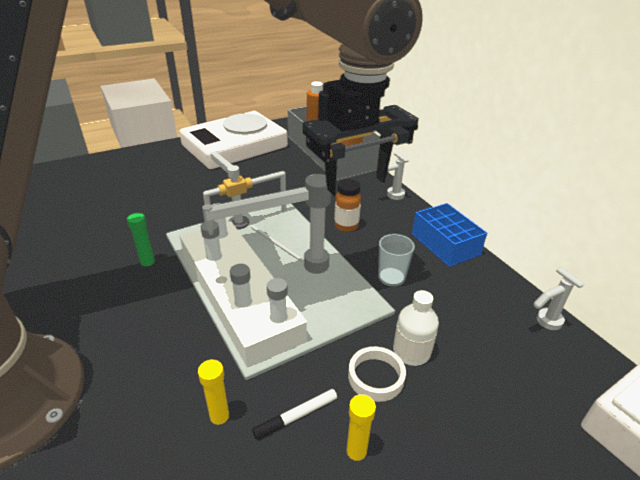

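View pics/wrist0.png

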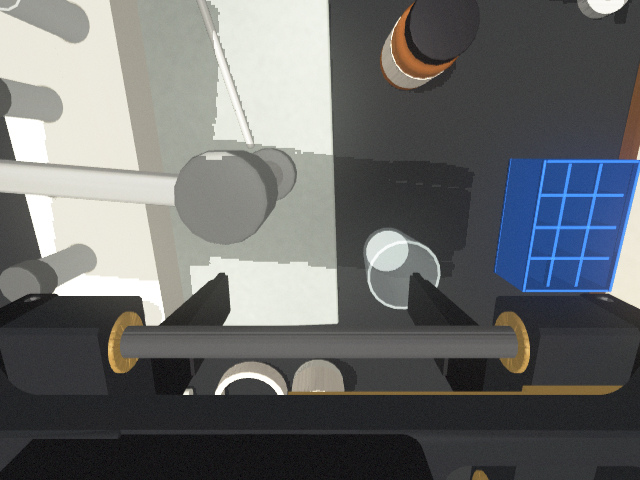

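```bash
python3 - <<'E'
import cv2
a=cv2.imread('pics/scene0.png')[180:390,240:480]; b=cv2.imread('pics/side0.png')[140:380,160:400]
cv2.imwrite('pics/z1.png',cv2.resize(a,None,fx=3.3,fy=2.8,interpolation=2)); cv2.imwrite('pics/z1.png',cv2.resize(a,None,fx=2.8,fy=2.8,interpolation=2)); cv2.imwrite('pics/z2.png',cv2.resize(b,None,fx=2.5,fy=2.5,interpolation=2))
E
```

```text
(no output)
```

View pics/z1.png

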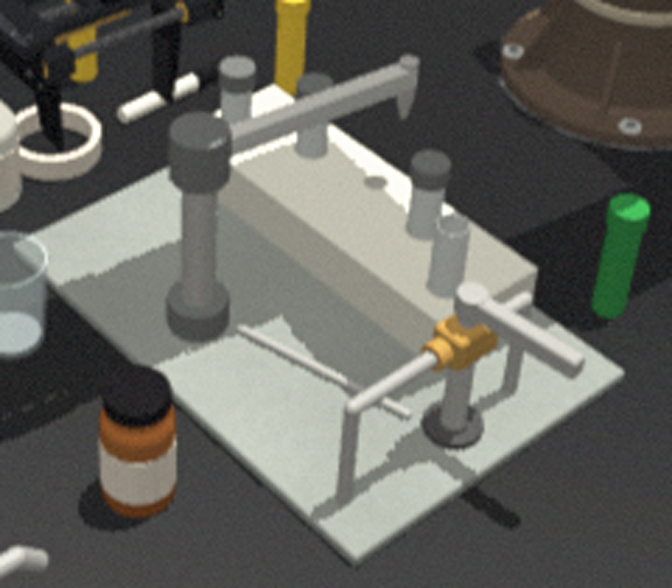

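View pics/z2.png

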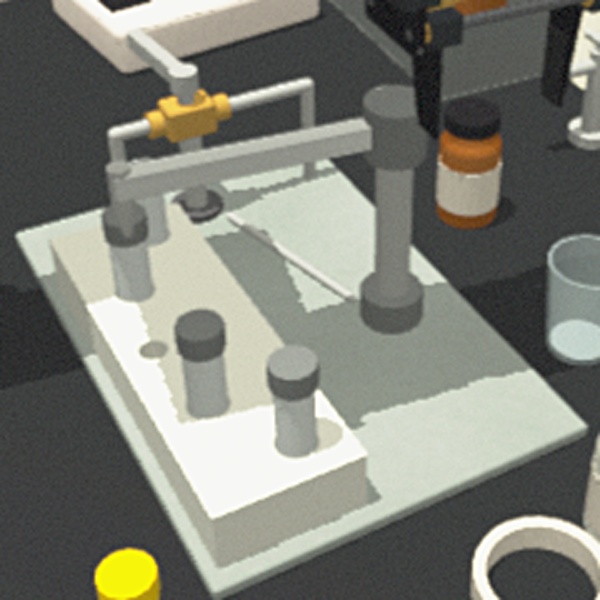

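```bash
cat >> h.py <<'E'
def tri(c1,p1,c2,p2):
    o1,d1=ray(c1,*p1);o2,d2=ray(c2,*p2)
    A=np.stack([d1,-d2],1);s=np.linalg.lstsq(A,o2-o1,rcond=None)[0]
    a=o1+s[0]*d1;b=o2+s[1]*d2; return (a+b)/2,np.linalg.norm(a-b)
S=lambda x,y:(240+x/2.8,180+y/2.8)
D=lambda x,y:(160+x/2.5,140+y/2.5)
E
python3 - <<'E'
from h import *
s=cam('scene');d=cam('side')
P={}
for n,ps,pd,z in [('hub',(200,134),(394,103),213),('capA',(238,68),(293,362),134),('capB',(314,88),(200,325),134),('capC',(431,161),(126,215),134),('open',(451,228),None,127),('valve',(471,292),(183,72),154),('levertipTop',(577,360),(133,38),154),('armend',(409,63),None,200),('drain',(375,182),(153,350),None)]:
    a=onz(s,*S(*ps),z)[:2].round(1) if z else ''
    b=onz(d,*D(*pd),z)[:2].round(1) if pd and z else ''
    t=tri(s,S(*ps),d,D(*pd)) if pd else ''
    print(n,a,b,t)
E
```

```text
hub [577.8  55.5] [570.3  44.7] (array([574.098928  ,  51.0902346 , 208.65857335]), np.float64(0.6232525456407102))
capA [431. -85.] [429.6 -90.3] (array([429.90428961, -87.5962435 , 131.88740296]), np.float64(1.549509488108685))
capB [396.1 -22.7] [390.3 -31.2] (array([391.8700872 , -26.84122166, 129.92864922]), np.float64(0.6852472092681123))
capC [383.9 112.3] [385.  107.8] (array([384.410648  , 110.99679553, 132.73384225]), np.float64(3.0040131000867856))
open [422.8 178.1]  
valve [484.7 260.4] [483.8 256.7] (array([484.16216174, 259.41628169, 152.77738872]), np.float64(0.9382812942407941))
levertipTop [473.6 354. ] [465.4 333.6] (array([468.49885859, 349.29643692, 146.59322843]), np.float64(2.1718548112327354))
armend [372.6  64.7]  
drain   (array([374.47399932,  40.65990977,  60.68229584]), np.float64(0.2101279756183045))
```

```bash
cat > fit.py <<'E'
from h import *
from scipy.optimize import least_squares
pts=[((0,0),(574,50)),((-80,215),(484.2,258.5)),((-200,0),(374.5,40.7))]
for a,p in [(.72,(430.2,-87.6)),(.36,(393,-27)),(-.36,(384.5,110)),(-.72,(422.8,178.1))]:
    pts.append(((-200*np.cos(a),-200*np.sin(a)),p))
L=np.array([p[0] for p in pts],float);W=np.array([p[1] for p in pts],float)
def T(q,L):
    c,s=np.cos(q[2]),np.sin(q[2]);return L@np.array([[c,s],[-s,c]])+q[:2]
q=least_squares(lambda q:(T(q,L)-W).ravel(),[574,50,0],loss='soft_l1',f_scale=3).x
if __name__=='__main__':
    print(q,(T(q,L)-W).round(1).tolist())
    s=cam('scene');d=cam('side');w=cam('wrist')
    px,py,th=q
    loc=[(0,0,213),(-80,215,154)]+[(-200*np.cos(a),-200*np.sin(a),134) for a in(.72,.36,-.36)]+[(-200*np.cos(.72),200*np.sin(.72),127)]
    for n,c in(('s',s),('d',d),('w',w)):
        im=c['image'][:,:,::-1].copy()
        for p in loc:
            u=proj(c,[*T(q,np.array([p[:2]]))[0],p[2]])[0]
            cv2.circle(im,tuple(int(v) for v in u),2,(0,0,255),-1)
        if n=='s': im=cv2.resize(im[180:390,240:480],None,fx=2.8,fy=2.8)
        if n=='d': im=cv2.resize(im[140:380,160:400],None,fx=2.5,fy=2.5)
        cv2.imwrite('pics/f_%s.png'%n,im)
E
python3 fit.py
```

```text
[5.75050158e+02 4.99767014e+01 4.38368837e-02] [[1.1, -0.0], [1.5, 2.8], [0.7, 0.5], [0.4, -0.8], [-1.9, -1.6], [0.5, 2.2], [-3.7, -3.0]]
```

View pics/f_s.png

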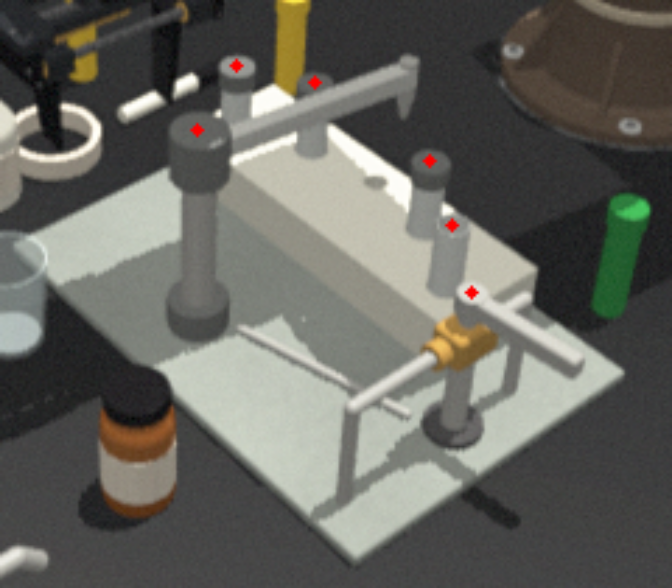

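View pics/f_d.png

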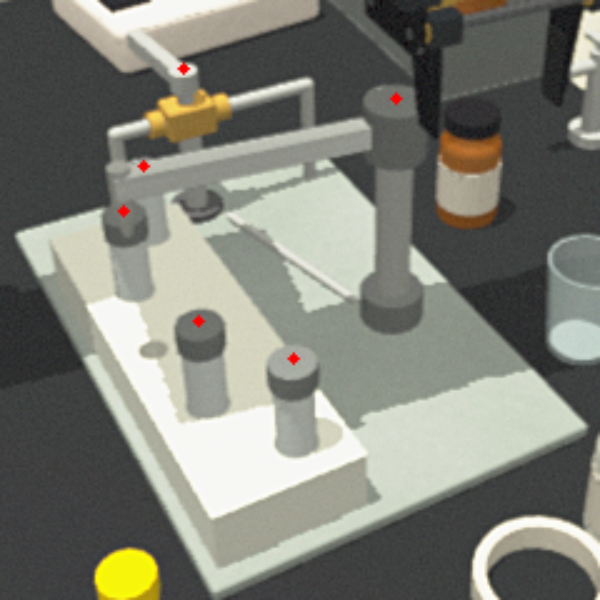

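View pics/f_w.png

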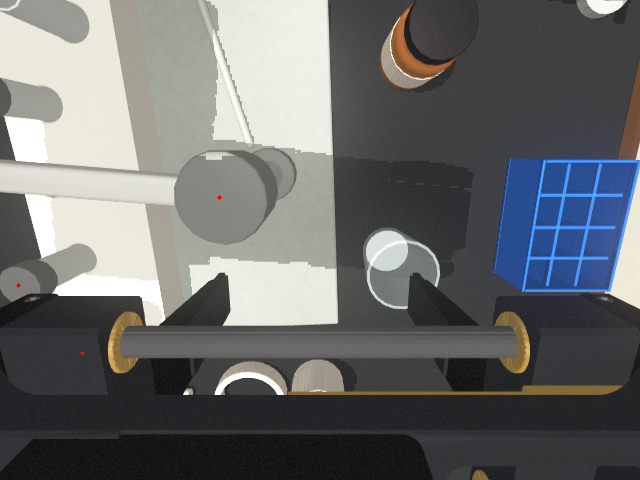

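Emit:
play_rows:
  increments:
    - {"dx": 5, "dy": -36}
    - {"dx": 8, "dy": -72}
    - {"dx": 12, "dy": -108}
    - {"dx": 16, "dy": -144}
    - {"dx": 18, "dy": -180}
    - {"dx": 18, "dy": -180}
    - {"dx": 18, "dy": -180}
    - {"dx": 18, "dy": -180}
  fingers: 0

```text
invalid input
```

Emit:
play_rows:
  increments:
    - {"dz": 15}
    - {"dz": 34}
    - {"dz": 34}

```text
invalid input
```

```bash
cat > look.py <<'E'
import sys
from h import *
n=sys.argv[1]
s=cam('scene');d=cam('side')
a=s['image'][180:390,240:480,::-1];b=d['image'][140:380,160:400,::-1]
cv2.imwrite('pics/%s.png'%n,np.hstack([cv2.resize(a,(400,400*210//240),interpolation=2),cv2.resize(b,(400,350),interpolation=2)]))
st=env.state();print({k:np.round(st[k],3).tolist() for k in('t','eef_pos','tcp_rot','ft_force','opening')})
E
python3 look.py a1
python3 - <<'E'
from fit import *
px,py,th=q
rot=lambda a:np.array([[np.cos(a),-np.sin(a)],[np.sin(a),np.cos(a)]])
for a in np.linspace(0.05,-.72,12):
    u=rot(th+a)@[-1,0];n=rot(th+a)@[0,1.]
    h=12*abs(n[0])+10*abs(n[1])
    print('arm',round(a,2),(q[:2]+130*u-(8+h)*n).round(1))
v=T(q,np.array([[-80.,215]]))[0];print(v)
for a in np.linspace(0.1,1.571,10):
    u=rot(th+a)@[0,1.];n=rot(th+a)@[-1.,0]
    h=12*abs(n[0])+10*abs(n[1])
    print('lev',round(a,2),(v+65*u-(7+h)*n).round(1))
E
```

```text
{'t': 0.5, 'eef_pos': [624.985, 0.025, 404.702], 'tcp_rot': [-3.142, 0.0, 1.571], 'ft_force': [-0.581, 0.448, -0.324], 'opening': 1.001}
arm 0.05 [447.4  18.8]
arm -0.02 [445.5  28.6]
arm -0.09 [444.3  37.5]
arm -0.16 [443.7  45.9]
arm -0.23 [443.6  54.3]
arm -0.3 [444.   62.9]
arm -0.37 [445.1  71.4]
arm -0.44 [446.7  80. ]
arm -0.51 [448.9  88.5]
arm -0.58 [451.7  96.8]
arm -0.65 [455.1 105.1]
arm -0.72 [459.1 113.2]
[485.70510062 261.26432712]
lev 0.1 [496.5 328.5]
lev 0.26 [486.5 329.7]
lev 0.43 [476.  329.3]
lev 0.59 [465.4 327. ]
lev 0.75 [454.9 322.8]
lev 0.92 [445.1 316.6]
lev 1.08 [436.2 308.4]
lev 1.24 [428.9 298.6]
lev 1.41 [423.4 287.2]
lev 1.57 [420.  275.9]
```

View pics/a1.png

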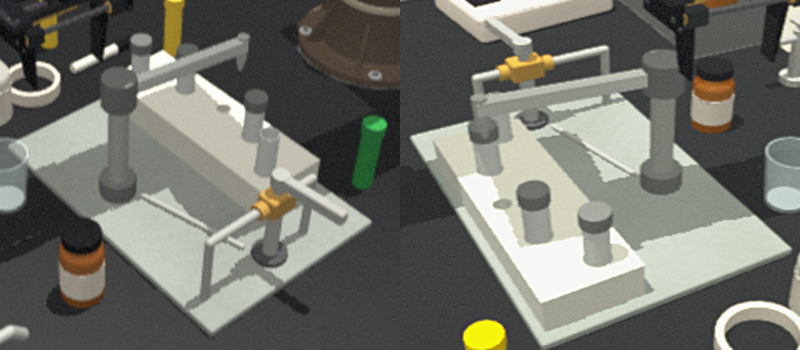

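Emit:
play_rows:
  increments:
    - {"dx": 5, "dy": -36, "dz": 0, "rx": 0, "ry": 0, "rz": 0}
    - {"dx": 8, "dy": -72, "dz": 0, "rx": 0, "ry": 0, "rz": 0}
    - {"dx": 12, "dy": -108, "dz": 0, "rx": 0, "ry": 0, "rz": 0}
    - {"dx": 12, "dy": -144, "dz": 0, "rx": 0, "ry": 0, "rz": 0}
    - {"dx": 12, "dy": -180, "dz": 0, "rx": 0, "ry": 0, "rz": 0}
    - {"dx": 12, "dy": -180, "dz": 0, "rx": 0, "ry": 0, "rz": 0}
    - {"dx": 12, "dy": -180, "dz": 0, "rx": 0, "ry": 0, "rz": 0}
  fingers: 0

```text
t: 1.08
eef_pos: [444.0, 12.1, 405.4]
tcp_rot: [3.14, 0.0, 1.571]
ft_force: [0.3, -0.5, 0.7]
opening: 0.564
```

Emit:
play_rows:
  increments:
    - {"dx": 0, "dy": 0, "dz": 0, "rx": 0, "ry": 0, "rz": 0}
    - {"dx": 0, "dy": 0, "dz": 0, "rx": 0, "ry": 0, "rz": 0}
    - {"dx": 0, "dy": 0, "dz": 0, "rx": 0, "ry": 0, "rz": 0}
    - {"dx": 0, "dy": 0, "dz": 0, "rx": 0, "ry": 0, "rz": 0}
    - {"dx": 0, "dy": 0, "dz": 0, "rx": 0, "ry": 0, "rz": 0}
    - {"dx": 0, "dy": 0, "dz": 0, "rx": 0, "ry": 0, "rz": 0}
    - {"dx": 0, "dy": 0, "dz": 0, "rx": 0, "ry": 0, "rz": 0}
    - {"dx": 0, "dy": 0, "dz": 0, "rx": 0, "ry": 0, "rz": 0}

```text
t: 1.75
eef_pos: [444.0, 12.1, 405.4]
tcp_rot: [3.14, 0.0, 1.571]
ft_force: [-0.2, -0.0, 0.4]
opening: 0.025
```

```bash
python3 look.py a2; python3 -c "
from h import *
cam('wrist','w2.png')"
```

```text
{'t': 1.85, 'eef_pos': [443.964, 12.115, 405.45], 'tcp_rot': [3.14, 0.0, 1.571], 'ft_force': [0.348, 0.389, -0.387], 'opening': 0.008}
```

View pics/a2.png

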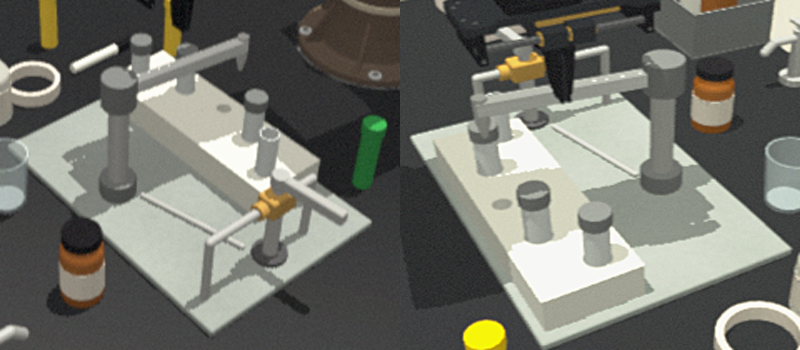

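View pics/w2.png

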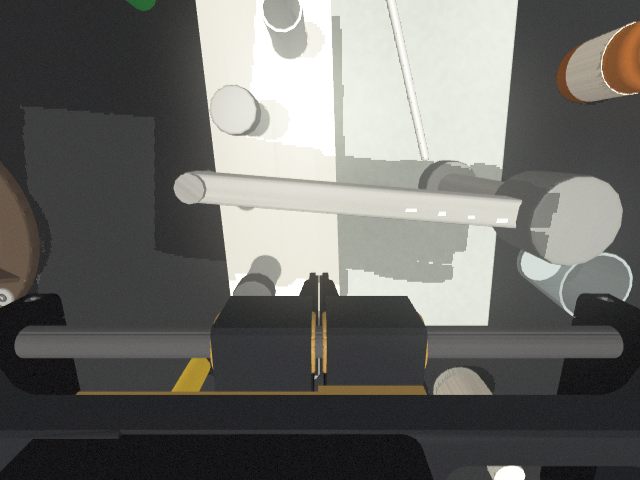

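```bash
python3 - <<'E'
from fit import *
w=cam('wrist')
for n,u,v,z in [('hub',575,219,213),('armend',190,188,200),('capC',236,109,134),('open',283,13,127),('armedge-y',320,206,200)]:
    print(n,onz(w,u,v,z).round(1))
print('model hub,capC,open',q[:2],T(q,L[5:7]).round(1))
E
```

```text
hub [573.8  51.1 213. ]
armend [375.1  65.5 200. ]
capC [387.4 111.9 134. ]
open [420.4 171.7 127. ]
armedge-y [444.3  55.8 200. ]
model hub,capC,open [575.05015772  49.97670143] [[385.  112.2]
 [419.1 175.1]]
```

Emit:
play_rows:
  increments:
    - {"dx": 0, "dy": 0, "dz": 15, "rx": 0, "ry": 0, "rz": 0}
    - {"dx": 0, "dy": 0, "dz": 32, "rx": 0, "ry": 0, "rz": 0}
    - {"dx": 0, "dy": 0, "dz": 32, "rx": 0, "ry": 0, "rz": 0}

```text
t: 2.2
eef_pos: [443.6, 12.1, 371.5]
tcp_rot: [-3.14, -0.0, 1.571]
ft_force: [0.1, 0.3, -0.0]
opening: 0.007
```

Emit:
play_rows:
  increments:
    - {"dx": 12, "dy": 0, "dz": 0, "rx": 0, "ry": 0, "rz": 0}
    - {"dx": 22, "dy": 0, "dz": 0, "rx": 0, "ry": 0, "rz": 0}
    - {"dx": 28, "dy": 0, "dz": 0, "rx": 0, "ry": 0, "rz": 0}
    - {"dx": 34, "dy": 0, "dz": 0, "rx": 0, "ry": 0, "rz": 0}
    - {"dx": 42, "dy": 0, "dz": 0, "rx": 0, "ry": 0, "rz": 0}
    - {"dx": 50, "dy": 1, "dz": 0, "rx": 0, "ry": 0, "rz": 0}
    - {"dx": 57, "dy": 2, "dz": 0, "rx": 0, "ry": 0, "rz": 0}
    - {"dx": 64, "dy": 3, "dz": 0, "rx": 0, "ry": 0, "rz": 0}

```text
t: 2.87
eef_pos: [446.7, 76.8, 371.7]
tcp_rot: [-3.14, -0.0, 1.571]
ft_force: [1.2, -2.2, 0.1]
opening: 0.003
```

```bash
python3 look.py a3; python3 -c "
from h import *
cam('wrist','w3.png')"
```

```text
{'t': 2.967, 'eef_pos': [446.576, 77.072, 371.476], 'tcp_rot': [-3.139, -0.001, 1.572], 'ft_force': [0.857, 0.223, -0.246], 'opening': 0.005}
```

View pics/a3.png

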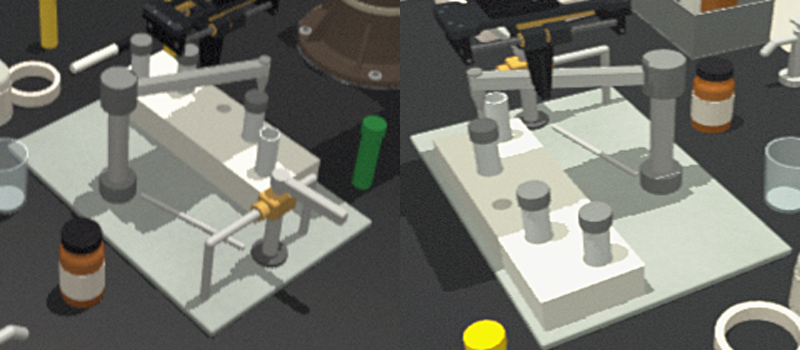

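View pics/w3.png

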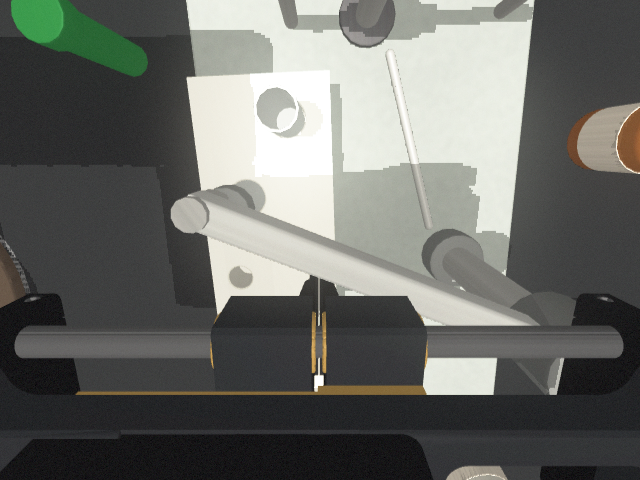

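```bash
python3 - <<'E'
from fit import *
w=cam('wrist')
m=onz(w,278,109,127); e=onz(w,190,215,200)
print(m,e)
for p in(m,e):
  for h in (q[:2],np.array([574.3,50.6])):
    d=p[:2]-h;print(np.hypot(*d),-np.arctan2(d[1],-d[0])-q[2])
E
```

```text
[420.38711516 173.82741863 127.        ] [388.11494447 121.8090865  200.        ]
198.14049784303631 -0.7190518601247933
197.1653438673134 -0.7189624308676604
200.2614927994488 -0.4107041695780919
199.33792640595223 -0.40913524889955233
```

Emit:
play_rows:
  increments:
    - {"dx": 6, "dy": 1, "dz": 0, "rx": 0, "ry": 0, "rz": 0}
    - {"dx": 12, "dy": 3, "dz": 0, "rx": 0, "ry": 0, "rz": 0}
    - {"dx": 18, "dy": 5, "dz": 0, "rx": 0, "ry": 0, "rz": 0}
    - {"dx": 23, "dy": 7, "dz": 0, "rx": 0, "ry": 0, "rz": 0}
    - {"dx": 28, "dy": 9, "dz": 0, "rx": 0, "ry": 0, "rz": 0}
    - {"dx": 31, "dy": 10, "dz": 0, "rx": 0, "ry": 0, "rz": 0}
    - {"dx": 33, "dy": 11, "dz": 0, "rx": 0, "ry": 0, "rz": 0}
    - {"dx": 33, "dy": 11, "dz": 0, "rx": 0, "ry": 0, "rz": 0}

```text
t: 3.73
eef_pos: [457.5, 109.9, 371.3]
tcp_rot: [-3.139, -0.001, 1.572]
ft_force: [-0.6, -0.1, 0.6]
opening: 0.006
```

```bash
python3 look.py a4; python3 -c "
from h import *
cam('wrist','w4.png')"
```

```text
{'t': 3.833, 'eef_pos': [457.341, 109.58, 371.301], 'tcp_rot': [-3.139, -0.001, 1.571], 'ft_force': [0.068, 0.02, -0.434], 'opening': 0.003}
```

View pics/a4.png

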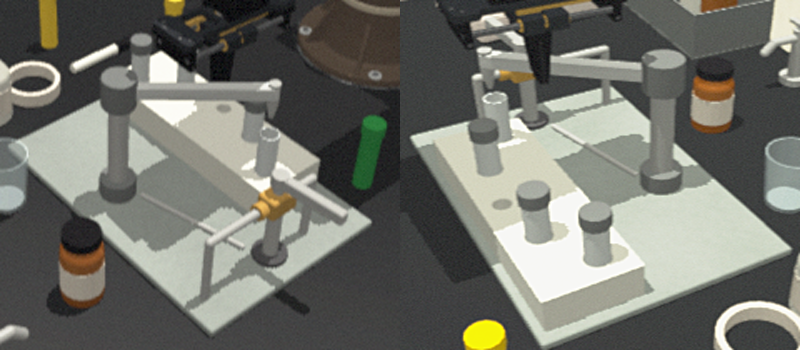

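View pics/w4.png

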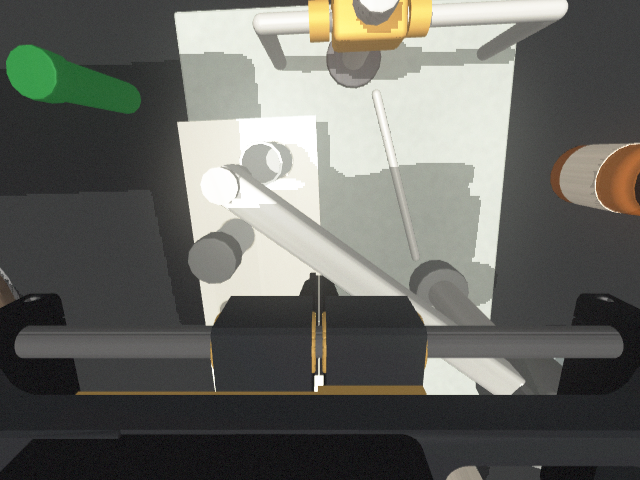

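```bash
python3 - <<'E'
from fit import *
w=cam('wrist');s=cam('scene');d=cam('side')
e=onz(w,220,185,200); dd=e[:2]-q[:2];print('w armend',e,np.hypot(*dd),-np.arctan2(dd[1],-dd[0])-q[2])
cv2.imwrite('pics/s4.png',np.hstack([cv2.resize(s['image'][220:300,360:440,::-1],(400,400),interpolation=2),cv2.resize(d['image'][160:240,170:250,::-1],(400,400),interpolation=2)]))
E
```

```text
w armend [413.29113105 167.8623729  200.        ] 200.1574736251503 -0.6736139731345724
```

View pics/s4.png

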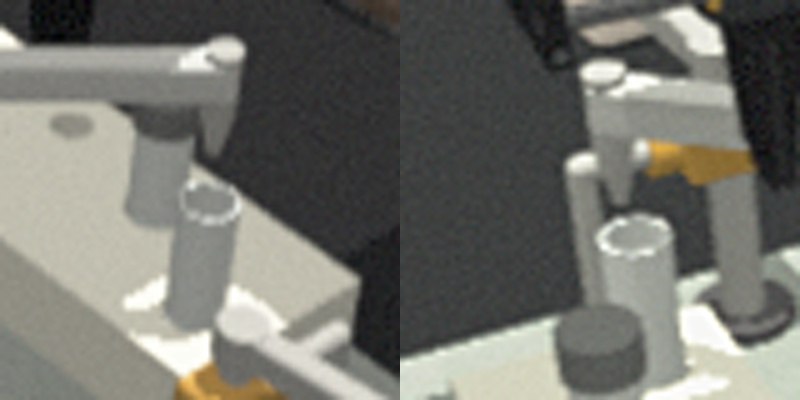

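```bash
cat > noz.py <<'E'
from fit import *
import sys
def f(sn,sm,dn,dm):
    s=cam('scene');d=cam('side')
    A=lambda p:(360+p[0]/5,220+p[1]/5);B=lambda p:(170+(p[0]-400)/5,160+p[1]/5)
    n1=onz(s,*A(sn),148);m1=onz(s,*A(sm),127);n2=onz(d,*B(dn),148);m2=onz(d,*B(dm),127)
    print('scene',n1,m1,'side',n2,m2)
    for n,m in((n1,m1),(n2,m2)):
        a=[-np.arctan2(p[1]-q[1],q[0]-p[0])-q[2] for p in(n,m)]; print('ang',a,'diff mm',200*(a[0]-a[1]), 'd',(m-n)[:2])
    t=tri(s,A(sn),d,B(dn)),tri(s,A(sm),d,B(dm));print(t)
E
python3 -c "
from noz import *
f((212,157),(210,202),(620,203),(636,237))"
```

```text
scene [415.84043668 171.83017507 148.        ] [418.68289563 176.72331549 127.        ] side [412.08745774 165.24348162 148.        ] [418.05806615 171.75296286 127.        ]
ang [np.float64(-0.6970989936179687), np.float64(-0.7249898082350054)] diff mm 5.578162923407337 d [2.84245895 4.89314042]
ang [np.float64(-0.6594587372404762), np.float64(-0.7035741749454563)] diff mm 8.82308754099601 d [5.97060842 6.50948124]
((array([413.19114779, 169.53817126, 145.21496277]), np.float64(0.1108613528443873)), (array([418.1284222 , 175.22063028, 125.28432396]), np.float64(1.7293155546295278)))
```

Emit:
play_rows:
  increments:
    - {"dx": 1, "dy": 1, "dz": 0, "rx": 0, "ry": 0, "rz": 0}
    - {"dx": 2, "dy": 1.5, "dz": 0, "rx": 0, "ry": 0, "rz": 0}
    - {"dx": 3, "dy": 2.5, "dz": 0, "rx": 0, "ry": 0, "rz": 0}
    - {"dx": 4, "dy": 3, "dz": 0, "rx": 0, "ry": 0, "rz": 0}
    - {"dx": 4, "dy": 3, "dz": 0, "rx": 0, "ry": 0, "rz": 0}

```text
t: 4.55
eef_pos: [460.4, 113.5, 371.3]
tcp_rot: [-3.139, -0.001, 1.571]
ft_force: [-2.1, -1.2, 0.0]
opening: 0.002
```

```bash
python3 - <<'E'
from fit import *
w=cam('wrist','w5.png');s=cam('scene');d=cam('side')
print(env.state()['eef_pos'])
cv2.imwrite('pics/s5.png',np.hstack([cv2.resize(s['image'][220:300,360:440,::-1],(400,400),interpolation=2),cv2.resize(d['image'][160:240,170:250,::-1],(400,400),interpolation=2)]))
E
```

```text
[460.388315   113.40510164 371.34513294]
```

View pics/s5.png

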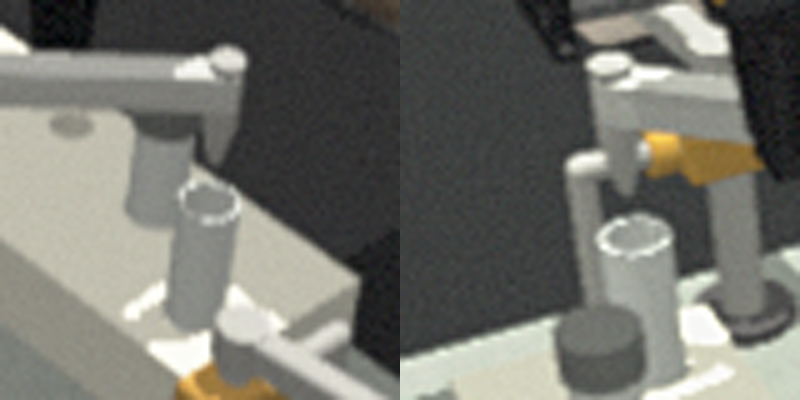

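View pics/w5.png

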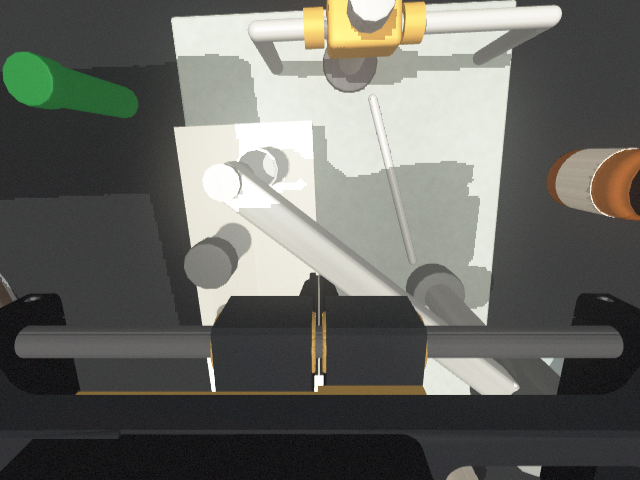

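```bash
python3 - <<'E'
from noz import *
f((213,164),(210,203),(626,193),(636,237))
w=cam('wrist')
for n,u,v,z in(('end',222,181,200),('mouth',258,168,127)):
    p=onz(w,u,v,z);dd=p[:2]-q[:2];print(n,p,np.hypot(*dd),-np.arctan2(dd[1],-dd[0])-q[2])
for a in(-.70,-.72):
    P=[*T(q,np.array([[-200*np.cos(a),-200*np.sin(a)]]))[0]]
    for n,c in(('scene',cam('scene')),('side',cam('side')),('w',w)):
        u=proj(c,[P+[148],P+[127],P+[200]]); print(a,n,((u-[360,220])*5).round() if n=='scene' else ((u-[170,160])*5+[400,0]).round() if n=='side' else u.round())
E
```

```text
scene [418.81708478 175.59163728 148.        ] [419.15381359 177.21937885 127.        ] side [416.34453188 171.06952588 148.        ] [418.05806615 171.75296286 127.        ]
ang [np.float64(-0.7210258781067849), np.float64(-0.7283784254520967)] diff mm 1.4705094690623755 d [0.33672881 1.62774157]
ang [np.float64(-0.6956079294223962), np.float64(-0.7035741749454563)] diff mm 1.5932491046120045 d [1.71353427 0.68343698]
((array([417.08007914, 174.04348035, 146.11482498]), np.float64(0.009729511753616945)), (array([418.27860395, 175.52575008, 125.0288946 ]), np.float64(1.569933020885887)))
end [417.39363484 173.45304353 200.        ] 200.25480334706344 -0.7082486775269478
mouth [420.60174849 175.37450984 127.        ] 198.94451856673916 -0.7257963886923054
-0.7 scene [[211. 158.]
 [206. 195.]
 [224.  64.]]
-0.7 side [[626. 192.]
 [632. 238.]
 [609.  72.]]
-0.7 w [[245. 176.]
 [252. 173.]
 [220. 184.]]
-0.72 scene [[212. 164.]
 [207. 200.]
 [225.  69.]]
-0.72 side [[629. 186.]
 [636. 232.]
 [613.  67.]]
-0.72 w [[249. 170.]
 [256. 168.]
 [226. 177.]]
```

Emit:
play_rows:
  increments:
    - {"dx": 0.5, "dy": 0.5, "dz": 0, "rx": 0, "ry": 0, "rz": 0}
    - {"dx": 1, "dy": 0.8, "dz": 0, "rx": 0, "ry": 0, "rz": 0}
    - {"dx": 1.2, "dy": 1, "dz": 0, "rx": 0, "ry": 0, "rz": 0}
    - {"dx": 1.2, "dy": 1, "dz": 0, "rx": 0, "ry": 0, "rz": 0}

```text
t: 5.38
eef_pos: [461.4, 114.6, 371.4]
tcp_rot: [-3.139, -0.001, 1.571]
ft_force: [-1.7, -1.7, -0.3]
opening: 0.008
```

```bash
python3 - <<'E'
from fit import *
w=cam('wrist','w6.png');s=cam('scene');d=cam('side')
print(env.state()['eef_pos'])
cv2.imwrite('pics/s6.png',np.hstack([cv2.resize(s['image'][220:300,360:440,::-1],(400,400),interpolation=2),cv2.resize(d['image'][160:240,170:250,::-1],(400,400),interpolation=2)]))
E
```

```text
[461.36240691 114.55425505 371.3787302 ]
```

View pics/s6.png

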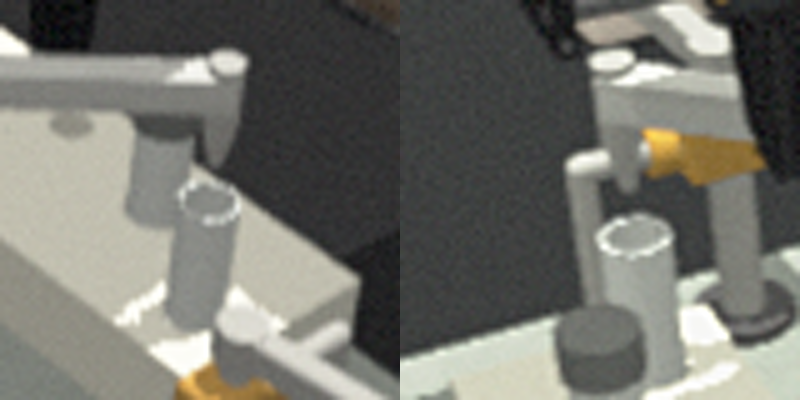

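Emit:
play_rows:
  increments:
    - {"dx": -10, "dy": -8, "dz": 0, "rx": 0, "ry": 0, "rz": 0}
    - {"dx": -25, "dy": -15, "dz": 0, "rx": 0, "ry": 0, "rz": 0}
    - {"dx": -25, "dy": -15, "dz": -25, "rx": 0, "ry": 0, "rz": 0}
    - {"dx": -25, "dy": -15, "dz": -55, "rx": 0, "ry": 0, "rz": 0}
    - {"dx": -25, "dy": -15, "dz": -60, "rx": 0, "ry": 0, "rz": 0}
    - {"dx": -25, "dy": -15, "dz": -60, "rx": 0, "ry": 0, "rz": 0}

```text
t: 6.03
eef_pos: [446.2, 89.0, 433.1]
tcp_rot: [3.14, -0.001, 1.571]
ft_force: [0.4, 0.5, -0.3]
opening: 0.005
```

```bash
python3 - <<'E'
from fit import *
w=cam('wrist','w7.png');s=cam('scene');d=cam('side')
print(env.state()['eef_pos'])
cv2.imwrite('pics/s7.png',np.hstack([cv2.resize(s['image'][220:300,360:440,::-1],(400,400),interpolation=2),cv2.resize(d['image'][160:240,170:250,::-1],(400,400),interpolation=2)]))
E
```

```text
[446.20826453  89.29712668 430.52907766]
```

View pics/s7.png

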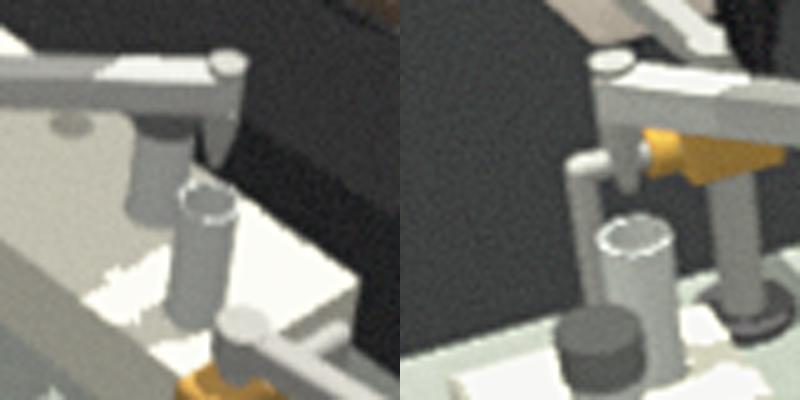

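View pics/w7.png

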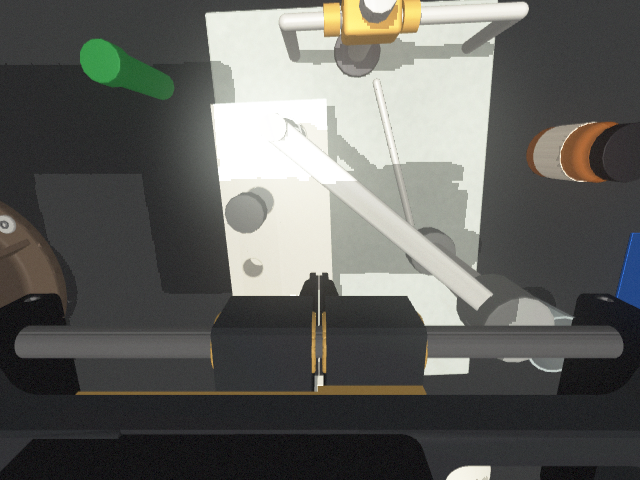

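Emit:
play_rows:
  increments:
    - {"dx": 34, "dy": 10, "dz": 0, "rx": 0, "ry": 0, "rz": 0}
    - {"dx": 68, "dy": 20, "dz": 0, "rx": 0, "ry": 0, "rz": 0}
    - {"dx": 102, "dy": 30, "dz": 0, "rx": 0, "ry": 0, "rz": 0}
    - {"dx": 136, "dy": 40, "dz": 0, "rx": 0, "ry": 0, "rz": 0}
    - {"dx": 170, "dy": 50, "dz": 0, "rx": 0, "ry": 0, "rz": 0}
    - {"dx": 205, "dy": 60, "dz": 0, "rx": 0, "ry": 0, "rz": 0}
    - {"dx": 238, "dy": 70, "dz": 0, "rx": 0, "ry": 0, "rz": 0}
    - {"dx": 238, "dy": 70, "dz": 0, "rx": 0, "ry": 0, "rz": 0}

```text
t: 6.85
eef_pos: [517.0, 331.7, 428.1]
tcp_rot: [-3.136, -0.001, 1.574]
ft_force: [0.6, 0.1, -0.6]
opening: 0.002
```

```bash
python3 look.py a8; python3 -c "
from h import *
w=cam('wrist','w8.png')"
```

```text
{'t': 6.95, 'eef_pos': [516.1, 328.272, 428.305], 'tcp_rot': [-3.135, 0.001, 1.573], 'ft_force': [-0.506, -0.558, 1.119], 'opening': 0.006}
```

View pics/a8.png

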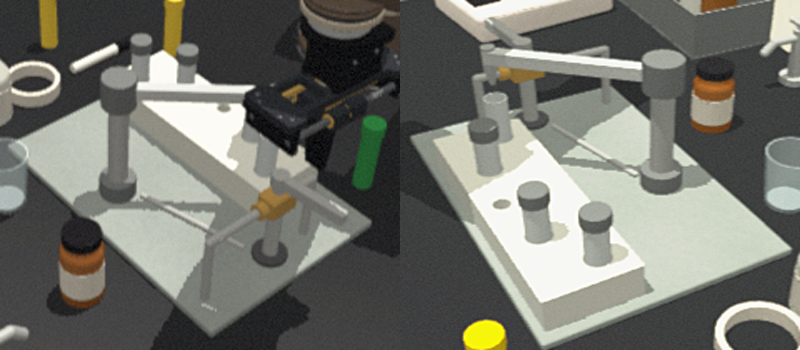

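View pics/w8.png

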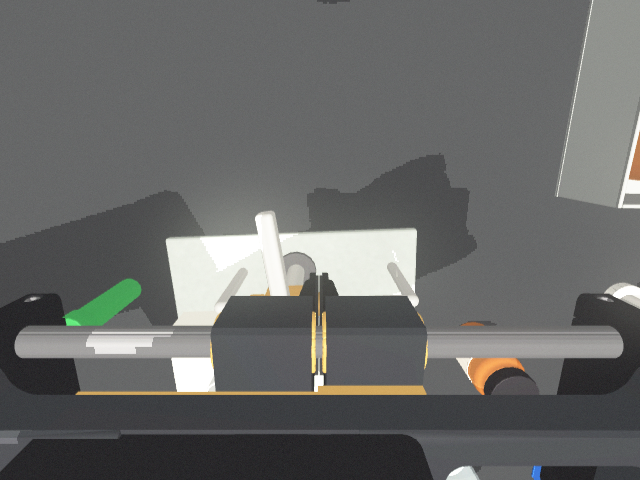

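```bash
python3 - <<'E'
from fit import *
w=cam('wrist')
print('tip',onz(w,266,213,154),'mid',onz(w,277,270,154), 'valve',T(q,np.array([[-80.,215]]))); print(env.state()['eef_pos'])
print(proj(w,[516,328,238]))
E
```

```text
tip [474.48989648 354.55275921 154.        ] mid [481.33683552 309.52810832 154.        ] valve [[485.70510062 261.26432712]]
[516.03009154 326.77287473 429.34911519]
[[321.97134278 290.50926441]]
```

Emit:
play_rows:
  increments:
    - {"dx": 0, "dy": 0, "dz": 25, "rx": 0, "ry": 0, "rz": 0}
    - {"dx": 0, "dy": 0, "dz": 55, "rx": 0, "ry": 0, "rz": 0}
    - {"dx": 0, "dy": 0, "dz": 80, "rx": 0, "ry": 0, "rz": 0}
    - {"dx": 0, "dy": 0, "dz": 95, "rx": 0, "ry": 0, "rz": 0}
    - {"dx": 0, "dy": 0, "dz": 98, "rx": 0, "ry": 0, "rz": 0}
    - {"dx": 0, "dy": 0, "dz": 98, "rx": 0, "ry": 0, "rz": 0}

```text
t: 7.55
eef_pos: [515.6, 325.8, 330.8]
tcp_rot: [-3.135, 0.001, 1.57]
ft_force: [0.3, 0.2, 0.7]
opening: 0.003
```

Emit:
play_rows:
  increments:
    - {"dx": 2, "dy": -14, "dz": 0, "rx": 0, "ry": 0, "rz": 0}
    - {"dx": 3, "dy": -24, "dz": 0, "rx": 0, "ry": 0, "rz": 0}
    - {"dx": 4, "dy": -34, "dz": 0, "rx": 0, "ry": 0, "rz": 0}
    - {"dx": 2.5, "dy": -44, "dz": 0, "rx": 0, "ry": 0, "rz": 0}
    - {"dx": 0, "dy": -54, "dz": 0, "rx": 0, "ry": 0, "rz": 0}
    - {"dx": -4, "dy": -63, "dz": 0, "rx": 0, "ry": 0, "rz": 0}
    - {"dx": -10, "dy": -71, "dz": 0, "rx": 0, "ry": 0, "rz": 0}
    - {"dx": -17, "dy": -79, "dz": 0, "rx": 0, "ry": 0, "rz": 0}

```text
t: 8.22
eef_pos: [435.9, 308.7, 332.0]
tcp_rot: [-3.136, 0.0, 1.57]
ft_force: [4.7, 2.7, 0.2]
opening: 0.004
```

```bash
python3 look.py a9; python3 -c "
from h import *
w=cam('wrist','w9.png')"
```

```text
{'t': 8.317, 'eef_pos': [435.313, 308.159, 331.794], 'tcp_rot': [-3.134, 0.001, 1.57], 'ft_force': [-0.58, -0.298, 0.101], 'opening': 0.008}
```

View pics/a9.png

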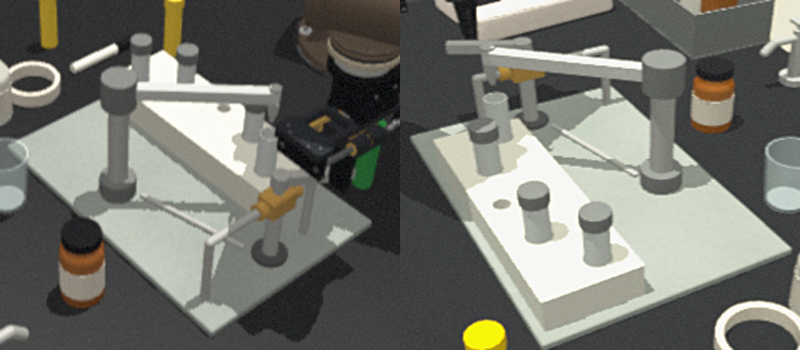

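View pics/w9.png

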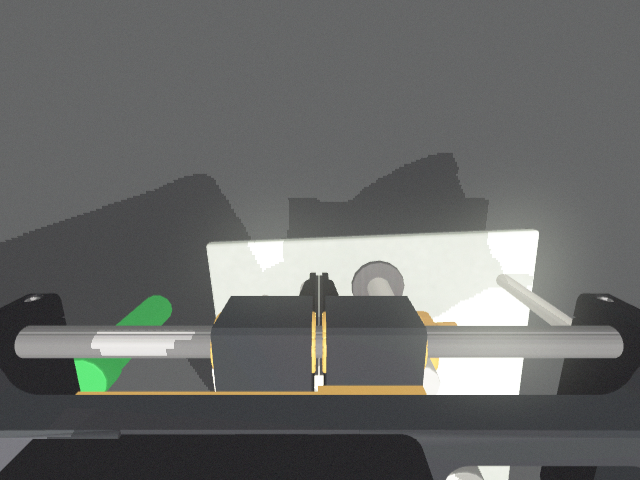

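Emit:
play_rows:
  increments:
    - {"dx": -5, "dy": -3.5, "dz": 0, "rx": 0, "ry": 0, "rz": 0}
    - {"dx": -10, "dy": -7, "dz": 0, "rx": 0, "ry": 0, "rz": 0}
    - {"dx": -16, "dy": -10, "dz": 0, "rx": 0, "ry": 0, "rz": 0}
    - {"dx": -21, "dy": -12, "dz": 0, "rx": 0, "ry": 0, "rz": 0}
    - {"dx": -25, "dy": -13.5, "dz": 0, "rx": 0, "ry": 0, "rz": 0}
    - {"dx": -28, "dy": -14.5, "dz": 0, "rx": 0, "ry": 0, "rz": 0}
    - {"dx": -30, "dy": -15, "dz": 0, "rx": 0, "ry": 0, "rz": 0}

```text
t: 8.95
eef_pos: [420.8, 278.1, 331.9]
tcp_rot: [-3.134, 0.001, 1.569]
ft_force: [2.0, 3.2, -1.1]
opening: 0.005
```

Emit:
play_rows:
  increments:
    - {"dx": -1, "dy": 0, "dz": 0, "rx": 0, "ry": 0, "rz": 0}
    - {"dx": -2, "dy": 0, "dz": 0, "rx": 0, "ry": 0, "rz": 0}
    - {"dx": -3, "dy": 0, "dz": 0, "rx": 0, "ry": 0, "rz": 0}

```text
t: 9.2
eef_pos: [420.8, 275.9, 332.0]
tcp_rot: [-3.134, -0.002, 1.568]
ft_force: [-1.8, 19.3, -2.3]
opening: 0.003
```

```bash
python3 - <<'E'
from h import *
s=cam('scene','s10.png');d=cam('side','d10.png');st=env.state();print(st['eef_pos'],st['ft_force'])
cv2.imwrite('pics/s10.png',np.hstack([cv2.resize(s['image'][210:330,320:460,::-1],(400,343),interpolation=2),cv2.resize(d['image'][130:250,150:290,::-1],(400,343),interpolation=2)]))
E
```

```text
[420.71508153 276.08107417 331.98431196] [-1.59421643 15.36772716 -1.69820733]
```

View pics/s10.png

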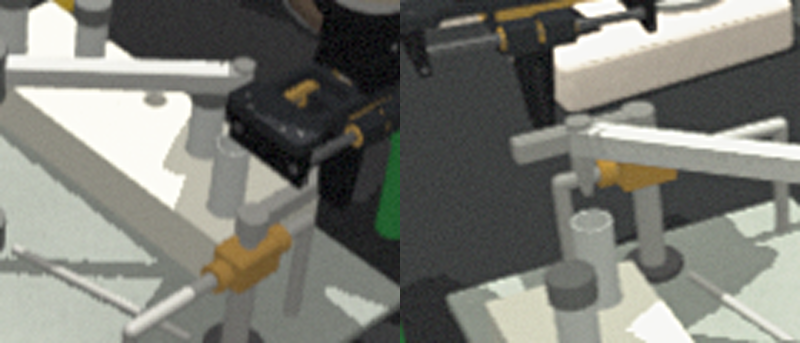

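Emit:
play_rows:
  increments:
    - {"dx": 10, "dy": 0, "dz": 0, "rx": 0, "ry": 0, "rz": 0}
    - {"dx": 30, "dy": 0, "dz": 0, "rx": 0, "ry": 0, "rz": 0}
    - {"dx": 40, "dy": 0, "dz": -25, "rx": 0, "ry": 0, "rz": 0}
    - {"dx": 50, "dy": 0, "dz": -60, "rx": 0, "ry": 0, "rz": 0}
    - {"dx": 60, "dy": 0, "dz": -95, "rx": 0, "ry": 0, "rz": 0}
    - {"dx": 90, "dy": 0, "dz": -110, "rx": 0, "ry": 0, "rz": 0}
    - {"dx": 115, "dy": 0, "dz": -110, "rx": 0, "ry": 0, "rz": 0}
    - {"dx": 115, "dy": 0, "dz": -110, "rx": 0, "ry": 0, "rz": 0}

```text
t: 9.97
eef_pos: [421.4, 393.9, 443.0]
tcp_rot: [-3.135, -0.003, 1.57]
ft_force: [0.0, 0.3, 0.2]
opening: 0.003
```

```bash
python3 - <<'E'
from h import *
s=cam('scene','s11f.png');d=cam('side','d11f.png');st=env.state();print(st['t'],st['eef_pos'],st['ft_force'])
cv2.imwrite('pics/s11.png',np.hstack([cv2.resize(s['image'][220:300,360:440,::-1],(400,400),interpolation=2),cv2.resize(d['image'][160:240,170:250,::-1],(400,400),interpolation=2)]))
E
```

```text
10.0667 [421.3669795  391.43873675 441.51022897] [-0.05899331  0.12494154  0.19096366]
```

View pics/s11.png

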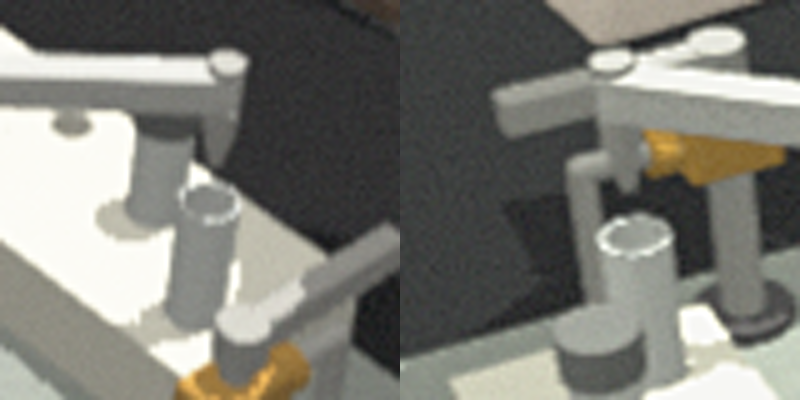

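View pics/s11f.png

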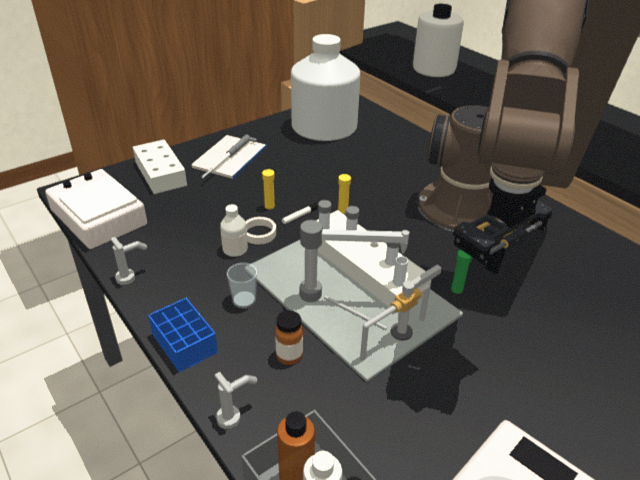

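View pics/d11f.png

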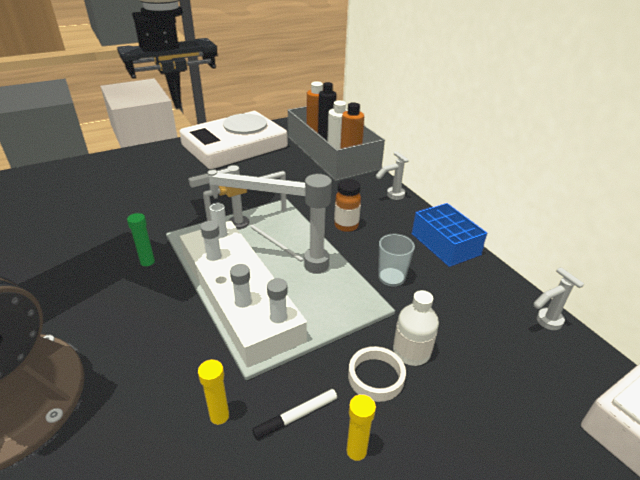

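```bash
python3 - <<'E'
from fit import *
s=cam('scene');d=cam('side')
cv2.imwrite('pics/s12.png',np.hstack([cv2.resize(s['image'][255:325,380:450,::-1],(400,400),interpolation=2),cv2.resize(d['image'][155:225,180:250,::-1],(400,400),interpolation=2)]))
v=T(q,np.array([[-80.,215]]))[0]
P=[*(T(q,np.array([[-175.,215]]))[0]),154]
u=proj(s,P)[0];w=proj(d,P)[0]
print(u,(u-[380,255])*400/70,(w-[180,155])*400/70+[400,0])
E
```

```text
[439.35331287 265.60887947] [339.16178783  60.62216839] [452.18295537 134.29716006]
```

View pics/s12.png

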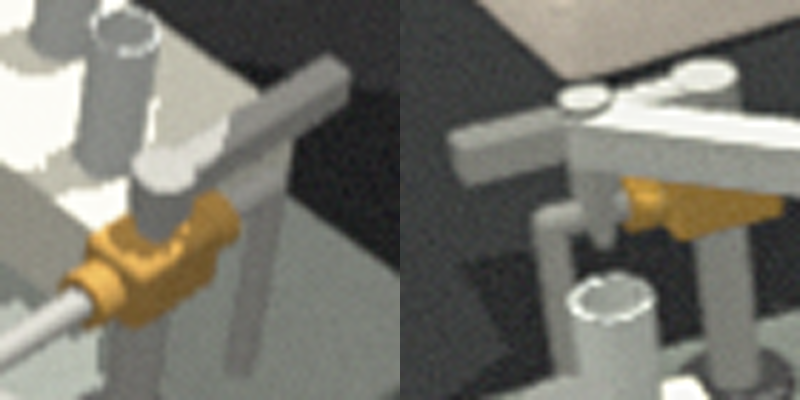

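The lever tip's top centre is at about (336,64) in the scene crop and (452,136) in the side crop. The model's fully open position predicts (339,61) and (452,134), so the lever is at its stop. I'm handing the job in.

```bash
python3 -c "
from h import *
print(env.job_done())"
```

```text
the job is handed in; nothing more can be done
None
```

I did the job in the order asked, and handed it in at about 10 s of the 50 s allowed. `job_done` gives no verdict, so I'm relying on my own checks below.

- **Swing arm:** I pushed it with closed fingertips to about -0.72 rad, over the uncapped tube in the end socket on the valve side. After I backed off, the nozzle outlet was within about 1 mm of centre over the mouth in both the scene and side views. It looked unchanged after the valve push.
- **Feed valve:** I pushed the lever counter-clockwise to its stop, where the force rose from about 3 N to 19 N. Its tip then lay within about 1 px of the fully open position in line with the pipe.
- **End state:** The robot finished clear of everything with near-zero force. All four tubes were standing in the rack, and the other bench items looked unmoved.

- **Failed calls:** The first two move calls were refused because I left out some row fields; nothing moved.
- **Disagreements between views:** The cameras differed by about 2–5 mm on absolute positions. I centred the nozzle by comparing it with the mouth within each view, and I took no final wrist-camera check because the arm hid the mouth.

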